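Start the fume extractor and hold its shutter half open

TASK

With the extraction port's shutter still shut, throw the isolator lever over to on so that the fan starts unloaded. Then slide the self-closing shutter against its spring to half travel, so that half of the square port is uncovered, and hold it steady there for a few seconds; finish while still holding it, as it shuts if let go. Leave the lever on and do not disturb the loose things on the bench.

Things in the scene. Friction and masses are not known exactly. Their poses are not given: they have to be found in the camera images.
- isolator_base: The isolator: fixed grey block 100 (x) x 110 (y) x 46 mm high; two cheeks on top (to 73 mm) carry a lever; a conduit stub sticks out 30 mm at +y. Origin: centre of its underside, z up. The lever swings in the block's x-z plane: leaning to its -x (roughly towards the robot) is off, to its +x on. Left or right of the bench middle, turned up to 0.6 rad.
- isolator (a joint): Lever angle, rad: -0.6 off (leaning to the block's -x, on a stop), 0 upright, +0.6 on (leaning to +x, on the other stop). Pivot 60 mm above the bench over the block's centre, axis along the block's y. Over-centre: the weighted lever drops on to the nearer stop when let go; 1 to 2 N at the grip lifts it. Starts off.
- isolator_grip (a point): Centre of the lever's crossbar grip: black round bar 22 mm in diameter, 64 mm long along the block's y, 82 mm from the pivot on a flat steel arm 10 x 18 mm. Moves with the lever: 128 mm above the bench at either stop, 142 mm when upright.
- gate_box: The extraction port: fixed grey box 170 (x) x 230 (y) x 60 mm high, an 80 x 80 mm hole in its top centred at y = -50 mm. Rails along y at x = +-57 mm rise to 72 mm, a spring barrel at x = 73 mm to 76 mm. Origin: centre of its underside, z up. The shutter opens to the box's +y (roughly the robot's left). On the other side of the bench from the isolator, turned up to 0.6 rad.
- shutter (a joint): Travel of the shutter, m: 0 shut (hole covered), 0.09 fully open, 0.045 half travel (trailing edge over the middle of the hole). Spring return: about 4 N to start it, 10 N at half travel, 15 N fully open, plus about 1 N of friction; it shuts by itself if let go. Starts shut.
- shutter_grip (a point): Point in the shutter's handle, an upright black tab 12 mm thick (box's y), 40 mm wide (box's x), on the aluminium shutter plate (104 x 90 mm). On the tab's middle line, 15 mm below its top, 94.5 mm above the bench (plate's top 63.5 mm, tab's top 109.5 mm). Shut, it lies at y = -20 mm of the box; it moves with the shutter to the box's +y.
- angle_plate: Loose bystander: small steel angle plate, 50 x 60 x 50 mm high. Origin at the centre of its underside.
- screw_jar: Loose bystander: glass jar with steel cap, 52 mm in diameter, 70 mm high. Origin at the centre of its underside.
- tube_offcut: Loose bystander: offcut of square metal tube, 50 x 50 mm, 80 mm long along its y. Origin at the centre of its underside.
There are look-alikes about, which are no part of the job. What is shaped like the isolator_base but blue or yellow is not meant.

How it is judged:
On the way, in this order (a step that is already met when the one before it is completed fails the run):
1. the isolator lever is on while the shutter is still shut (value of joint isolator above 0.5 rad and value of joint shutter below 0.008 m), for 0.2 s.
2. the robot holds the shutter still at half travel (value of joint shutter between 0.037 and 0.053 m and contact force between any of the fingers, the arm and gate_box above 3 N and velocity of joint shutter between -0.02 and 0.02 m/s and value of joint isolator above 0.5 rad), for 1.5 s.
At the end, for the whole second after the job is handed in: The isolator lever is on (above 0.5 rad) and the robot is still holding the shutter (contact over 3 N) at rest at half travel, 37 to 53 mm of 90 mm, with no loose thing wedged against the port and all of them upright (all of step 2 and contact force between each of angle_plate, screw_jar, tube_offcut and gate_box below 0.3 N and angle between each of angle_plate, screw_jar, tube_offcut's own z axis and vertical below 0.2 rad); the arm keeps its last pose, push and grip.
It fails at once if the shutter is opened while the isolator is still off (value of joint shutter above 0.012 m and value of joint isolator below 0 rad).
It fails at once if a loose thing on the bench is disturbed (moved more than 20 mm) (distance of any of angle_plate, screw_jar, tube_offcut from where it was at the start of the episode above 0.02 m).
It also fails if it takes over 51 s, if anything falls off the work surface, if the arm or the gripper's body presses on something with over 40 N, if the wrist force passes 120 N, or if a joint passes its speed limit or range.

ROBOT

A 7-joint arm with a two-finger parallel gripper is mounted at the origin on the work surface. World frame = base frame: x ahead of the robot, y to its left, z up, the work surface at z = 0. Lengths are in m, angles in rad, forces in N, time in s.
With the tool pointing down it reaches from about 0.35 to 0.9 m from the base axis. Payload 19.9 kg.
Tool frame: the origin (TCP) lies between the finger pads; the fingertips stand 19 mm ahead of it and the grasp point (between the pads) is the TCP; z points along the fingers, y is the direction in which the jaws open and shut (so a half turn about z gives the same grasp; the last joint's range is limited). The gripper opens to 94 mm and grips with 3 to 60 N. Pads are 16 mm wide; open, the fingers measure 119 mm over their backs; the gripper's body (75 mm by 177 mm) begins 78 mm behind the grasp point.
Start: joints at [1.149, 0.417, -0.01, 1.614, 0.005, 1.111, -0.053], TCP at [0.232, -0.58, 0.224] pointing down, gripper open.
Joint ranges: [-2.81, 2.81], [-0.39, 2.02], [-1.27, 1.25], [0.06, 2.57], [-1.19, 4.33], [0.19, 2], [-2.82, 2.82]. Speed limits (rad/s): [1.89, 1.89, 2.39, 2.39, 3.01, 3.01, 3.01].

INTERFACE

Orientations are given as a 3x3 rotation matrix whose columns are the frame's x, y, z axes.
In Python, from rig import robot gives the robot as it stands. Calls block until the motion is done:
- robot.move_ptp(position, orientation): joint-space move of the TCP to a pose.
- robot.move_linear(position, velocity=0.15, frame=None, threshold=None): straight line of the TCP; frame=None keeps the orientation; velocity is the mean speed in m/s. With threshold (N) it stops when the force on the tool has changed by that much, and returns True; else False.
- robot.goto_joints(angles): joint-space move.
- robot.gripper_to(opening): finger opening in m; the grip force is fixed at half the most; returns when the fingers have stopped.
- robot.pause(seconds).
- robot.ik(position, orientation): joint angles nearest the present ones, or None.
- robot.get_state(): the state.
- robot.grab_frame(name): name is "scene" or "top" or "wrist"; returns the picture (420x560x3 uint8, red, green, blue); there is no depth.
- robot.camera_info(name): a dict with "fx", "fy", "cx", "cy" (pixels), "rvec" (rotation vector, rad) and "tvec" (3), from world to camera coordinates, as OpenCV has them. Camera axes: x right, y down, z forward; pixel columns grow to the right and rows downward; lengths in m; the calibration is good to about 2 mm. A picture is of the moment at which its call begins: read the wrist's pose just before it. camera_info takes no time and is no camera call; for the wrist camera it gives the pose at the moment of the call.
A pose or a line that the arm cannot do raises robot.PlanningError and nothing moves.
- robot.sign_off(): hands the job in, once; it reports no verdict.
The state is a dict: "time": time; "qpos": joint angles; "joint_vel": joint speeds; "effort": joint torques, N m; "ee_pos": TCP position; "tool_rot": TCP orientation; "force": force on the tool from outside, world axes, zero at the start; "moment": the same for the moment, N m; "opening": finger opening in m.
Only numpy, scipy, OpenCV 4.12 (cv2) and the standard library are available. Lean on these libraries where they do the work, as an engineer would, in place of code of your own. Each camera call takes 0.05 s, during which the arm holds its last target. There are 200 camera calls.

## Working session

There is one attempt and no reset: what is moved stays moved. The work goes in short steps, each a Python script; the robot and the scene stay as the last script left them, time stands still between calls to the robot, and variables do not carry over. Pictures are saved under pics/ and viewed, about 8 in all and at most 12, crops included, and the job is handed in when it is done.

```bash
mkdir -p pics; python3 - <<'E'
from rig import robot
import cv2
for n in ("top","scene"):
    im=robot.grab_frame(n)[:,:,::-1]; cv2.imwrite(f"pics/{n}0.png",cv2.resize(im,(800,600),interpolation=cv2.INTER_CUBIC))
    cv2.imwrite(f"pics/{n}0_raw.png",im)
    print(n,robot.camera_info(n))
E
```

```text
top {'fx': 381.99603104921147, 'fy': 381.99603104921147, 'cx': 276.2730541172938, 'cy': 209.1827144161297, 'rvec': array([ 2.16262039, -2.15842011,  0.11636941]), 'tvec': array([-0.10257126,  0.51318905,  0.90729377])}
scene {'fx': 496.3863048055471, 'fy': 496.3863048055471, 'cx': 277.2334822781734, 'cy': 209.7649783183532, 'rvec': array([ 1.91337484,  1.80085008, -0.58391993]), 'tvec': array([ 0.06711811, -0.33477117,  1.64394011])}
```

View pics/top0.png

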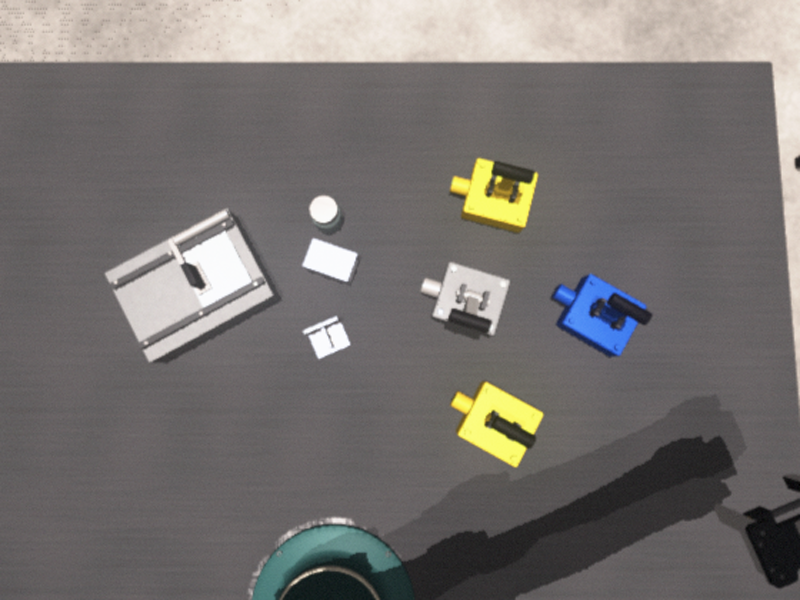

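View pics/scene0.png

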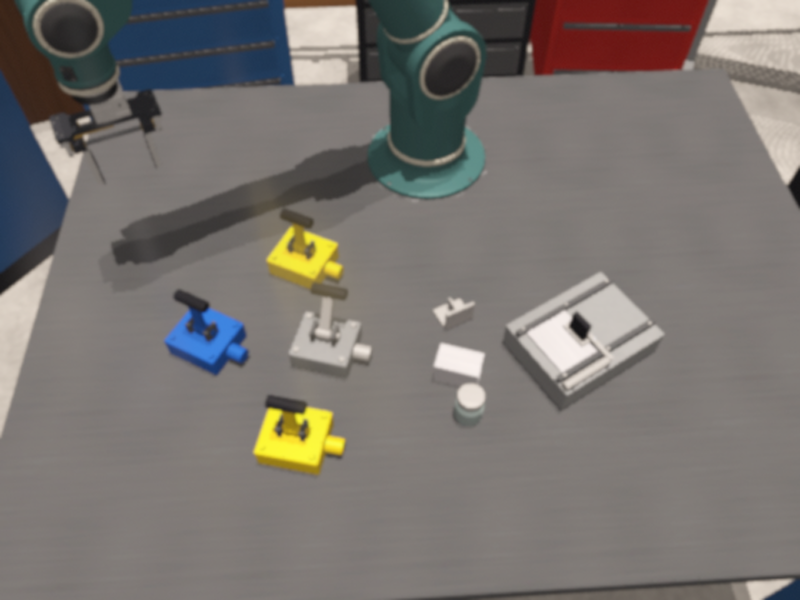

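Top view: grey isolator at (470,298), blue at (605,315), and yellow at (500,195) and (500,425). Only the grey one fits. Its lever leans towards the robot, so it is off. The grey port is at (190,285), and the loose things are at (324,212), (330,260) and (327,337). I'll confirm in an enlarged crop.

```bash
python3 - <<'E'
import cv2,numpy as np
im=cv2.imread("pics/top0_raw.png")
a=cv2.resize(im[175:245,285:365],None,fx=5,fy=5,interpolation=cv2.INTER_CUBIC)   #400x350
b=cv2.resize(im[140:260,65:205],(400,343),interpolation=cv2.INTER_CUBIC)
b=cv2.copyMakeBorder(b,0,7,0,0,cv2.BORDER_CONSTANT)
cv2.imwrite("pics/crop.png",np.hstack([a,b]))
E
```

```text
(no output)
```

View pics/crop.png

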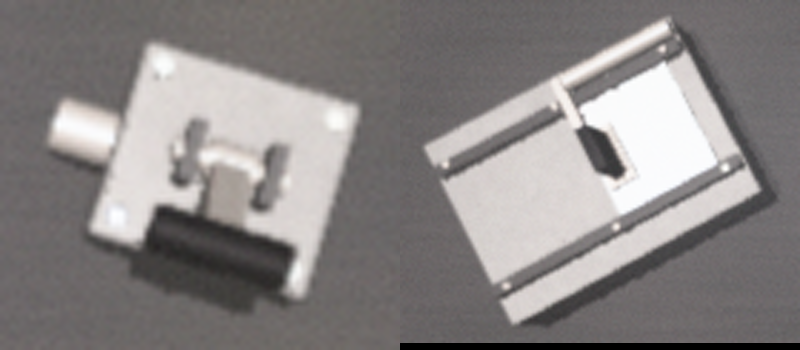

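```bash
cat >h.py <<'E'
import numpy as np, cv2
from scipy.optimize import least_squares
def Rz(a): c,s=np.cos(a),np.sin(a); return np.array([[c,-s,0],[s,c,0],[0,0,1.]])
def proj(P,ci):
    K=np.array([[ci['fx'],0,ci['cx']],[0,ci['fy'],ci['cy']],[0,0,1]])
    return cv2.projectPoints(np.atleast_2d(P).astype(float),ci['rvec'],ci['tvec'],K,None)[0][:,0]
def T(p,L): return np.atleast_2d(L)@Rz(p[2]).T+[p[0],p[1],0]
def fit(L,px,ci,p0): 
    r=least_squares(lambda p:(proj(T(p,L),ci)-px).ravel(),p0); return r.x,r.fun
E
python3 - <<'E'
from h import *
from rig import robot
ci=robot.camera_info("top")
pi=(np.array([[150,43],[358,103],[300,298],[90,233]])+.5)/5-.5+[285,175]
pg=(np.array([[270,15],[25,148],[115,325],[360,190]])+.5)/(400/140)-.5+[65,140]
Li=np.array([[50,55,46],[50,-55,46],[-50,-55,46],[-50,55,46]])/1e3
Lg=np.array([[85,-115,60],[85,115,60],[-85,115,60],[-85,-115,60]])/1e3
for n,L,p,p0 in(("iso",Li,pi,[.5,-.2,0]),("gate",Lg,pg,[.5,.3,.3])):
    x,r=fit(L,p,ci,p0); print(n,x.round(4),r.round(1))
    if n=="iso": q=proj(T(x,[-.0463,0,.128]),ci); print("grip crop",((q-[285,175])*5).round(0), T(x,[-.0463,0,.128]))
    else:
        q=proj(T(x,[0,-.02,.1095]),ci); print("tab top crop",((q-[65,140])*400/140).round(0),T(x,[0,-.02,.0945]))
# neighbours, rough: top-face centres
K=ci
def back(px,z):
    f=lambda p:(proj([[p[0],p[1],z]],ci)-px).ravel()
    return least_squares(f,[.5,0]).x.round(3)
for n,px,z in(("jar",(324,210),.07),("tube",(330,260),.05),("angle",(327,337),.03),("yel far",(500,195),.046),("yel near",(500,425),.046),("yel near grip",(514,430),.13),("blue grip",(628,308),.13)):
    print(n,back(np.array(px)*.7,z))
E
```

```text
iso [ 0.5138 -0.2296 -0.2992] [-1.1 -1.1  1.   0.2  1.1  0.8 -1.1  0.1]
grip crop [[217. 246.]] [[ 0.46952054 -0.21592629  0.128     ]]
gate [0.5347 0.2414 0.5116] [-0.4  0.3 -0.2 -0.4 -0.2  0.2  0.8 -0.1]
tab top crop [[191. 146.]] [[0.54453772 0.22394071 0.0945    ]]
jar [0.658 0.017]
tube [0.577 0.008]
angle [0.448 0.013]
yel far [ 0.691 -0.282]
yel near [ 0.304 -0.275]
yel near grip [ 0.306 -0.28 ]
blue grip [ 0.488 -0.457]
```

The crop confirms the grey isolator: conduit stub on its left (+y) and a black bar on its near side, so it is off. The fitted grip lands on the bar (crop 217,246). The port's tab also agrees with the fit. Next I'll throw the lever with closed fingers.

```bash
cat >>h.py <<'E'
ISO=np.array([0.5138,-0.2296,-0.2992]); GATE=np.array([0.5347,0.2414,0.5116])
def down(yaw):  # tool z down, tool y along box y
    y=Rz(yaw)[:,1]; z=np.array([0,0,-1.]); return np.column_stack([np.cross(y,z),y,z])
def best(robot,pos,yaw):
    q0=np.array(robot.get_state()['qpos']); c=[]
    for a in (yaw,yaw+np.pi):
        q=robot.ik(pos,down(a))
        if q is not None: c.append((np.abs(np.array(q)-q0).max(),a))
    print(c); return down(min(c)[1])
E
python3 - <<'E'
from h import *
from rig import robot
def W(x,z): return T(ISO,[x,0,z])[0]
R=best(robot,W(-.095,.24),ISO[2])
robot.gripper_to(0.0)
robot.move_ptp(W(-.095,.24),R); print(robot.get_state()['time'])
print(robot.move_linear(W(-.095,.131),.15,threshold=8))
print(robot.move_linear(W(-.03,.131),.08,threshold=25))
print(robot.move_linear(W(.022,.137),.08,threshold=25))
robot.pause(.3)
s=robot.get_state(); print(s['time'],s['ee_pos'],s['force'],s['opening'])
im=robot.grab_frame("scene")[:,:,::-1]
cv2.imwrite("pics/s1.png",cv2.resize(im[120:360,100:420],(800,600),interpolation=cv2.INTER_CUBIC))
E
```

```text
[(np.float64(1.6072962708456198), np.float64(-0.2992)), (np.float64(1.4624032144947328), np.float64(2.842392653589793))]
3.0833
False
False
False
6.0333 [ 0.53469666 -0.2360909   0.13709278] [-0.20333946  1.12113727 -0.42614129] 0.0006678511858861658
```

View pics/s1.png

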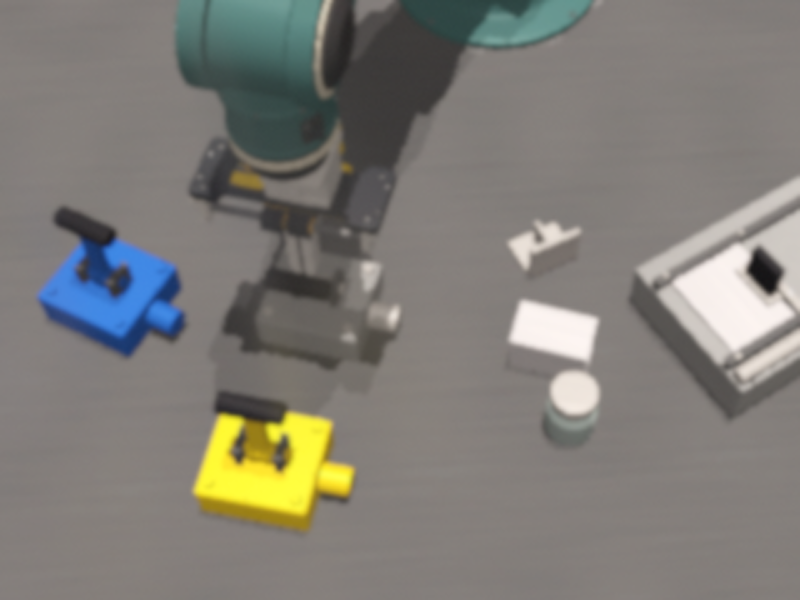

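The bar now seems to lie in front of the fingers at (300,283). I'll retract straight up, go above the port and check with clear views.

```bash
python3 - <<'E'
from h import *
from rig import robot
p=robot.get_state()['ee_pos']
robot.move_linear(T(ISO,[.01,0,.145])[0],.1)
robot.move_linear(T(ISO,[.01,0,.24])[0],.15)
g=T(GATE,[0,-.02,.23])[0]
R=best(robot,g,GATE[2]); robot.move_ptp(g,R); robot.gripper_to(.06)
print(robot.get_state()['time'],robot.get_state()['force'])
ci=robot.camera_info("wrist"); print(((proj(T(GATE,[[0,-.02,.1095],[.02,-.02,.1095],[-.02,-.02,.1095]]),ci))).round(1))
w=robot.grab_frame("wrist")[:,:,::-1]; cv2.imwrite("pics/w2.png",w)
s=robot.grab_frame("scene")[:,:,::-1]
print((proj(T(ISO,[[.0463,0,.128],[-.0463,0,.128]]),robot.camera_info("scene"))-[180,170])*5)
cv2.imwrite("pics/s2.png",np.hstack([cv2.resize(s[170:270,180:280],None,fx=4,fy=4,interpolation=cv2.INTER_CUBIC),cv2.resize(w,(400,300))[:, :].copy() if 0 else cv2.copyMakeBorder(cv2.resize(w,(400,300)),0,100,0,0,cv2.BORDER_CONSTANT)]))
E
```

```text
[(np.float64(2.7683417418911094), np.float64(0.5116)), (np.float64(0.5074205351641905), np.float64(3.653192653589793))]
9.8583 [ 0.17145831  0.46876826 -0.01825869]
[[282.4 209.8]
 [282.5 190. ]
 [282.4 228.9]]
[[192.81041258 310.3560541 ]
 [248.34651607 161.77391236]]
```

View pics/s2.png

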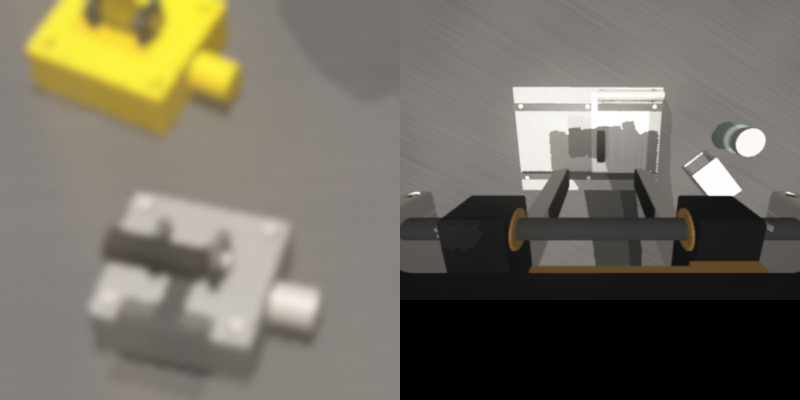

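View pics/w2.png

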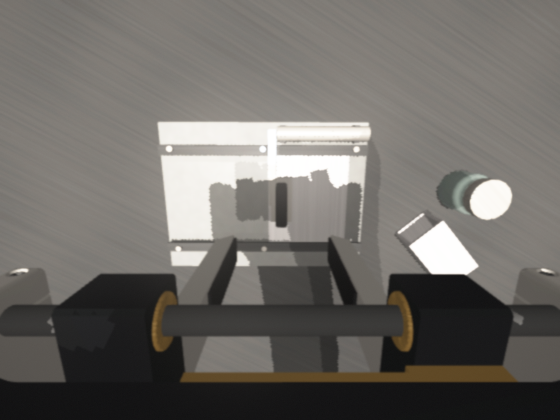

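The lever is on: in the scene crop the bar is at (165,250), predicted (154,248) for on and (199,129) for off. In the wrist view the tab is at (281,205), predicted (282,210). Next I'll grip it and slide it 45 mm.

```bash
python3 - <<'E'
from h import *
from rig import robot
G=lambda y,z:T(GATE,[0,y,z])[0]
print(robot.move_linear(G(-.02,.0945),.12,threshold=15))
robot.gripper_to(0.0)
s=robot.get_state(); print(s['time'],s['opening'],s['force'])
f=lambda s:(Rz(GATE[2]).T@np.array(s['force'])).round(1)
print(f(s))
for y in (-.01,.0025,.015,.025):
    robot.move_linear(G(y,.0945),.05); s=robot.get_state(); print(y,f(s),T([0,0,-GATE[2]],np.array(s['ee_pos'])-[*GATE[:2],0]).round(4),s['opening'])
robot.pause(1)
s=robot.get_state(); print(s['time'],f(s),s['opening'])
ci=robot.camera_info("top")
im=robot.grab_frame("top")[:,:,::-1]
cv2.imwrite("pics/t3.png",np.hstack([cv2.resize(im[140:260,65:225],None,fx=5,fy=5,interpolation=cv2.INTER_CUBIC)]))
w=robot.grab_frame("wrist")[:,:,::-1]; cv2.imwrite("pics/w3.png",cv2.resize(w[60:360,80:480],(800,600),interpolation=cv2.INTER_CUBIC))
cw=robot.camera_info("wrist")
print("plate trailing edge / hole edges, tab top if 45mm, wrist crop px:")
L=np.array([[.03,-.095+.045,.0635],[-.04,-.05,.0635],[.03,-.09,.06],[-.03,-.09,.06],[0,.025,.1095]])
print(((proj(T(GATE,L),cw)-[80,60])*2).round(0)); print(((proj(T(GATE,L),ci)-[65,140])*5).round(0))
E
```

```text
False
12.0417 0.011694878417977467 [-3.12323018  4.95010321  1.13565075]
[-0.3  5.8  1.1]
-0.01 [ 0.9 -4.2 -0.3] [[ 0.     -0.0105  0.0945]] 0.01178211804737213
0.0025 [ 1.  -5.2 -0.3] [[0.0001 0.0018 0.0945]] 0.011577407356196237
0.015 [ 1.4 -6.6 -0.6] [[0.0001 0.0139 0.0945]] 0.011461495349933523
0.025 [ 0.6 -8.3 -0.3] [[0.0001 0.0237 0.0945]] 0.011944403440930241
14.5417 [ 0.7 -8.5 -0.6] 0.011760808957578571
plate trailing edge / hole edges, tab top if 45mm, wrist crop px:
[[624. 279.]
 [606. 466.]
 [737. 277.]
 [713. 436.]
 [400. 423.]]
[[398. 187.]
 [465. 314.]
 [475. 148.]
 [532. 256.]
 [244. 304.]]
```

View pics/w3.png

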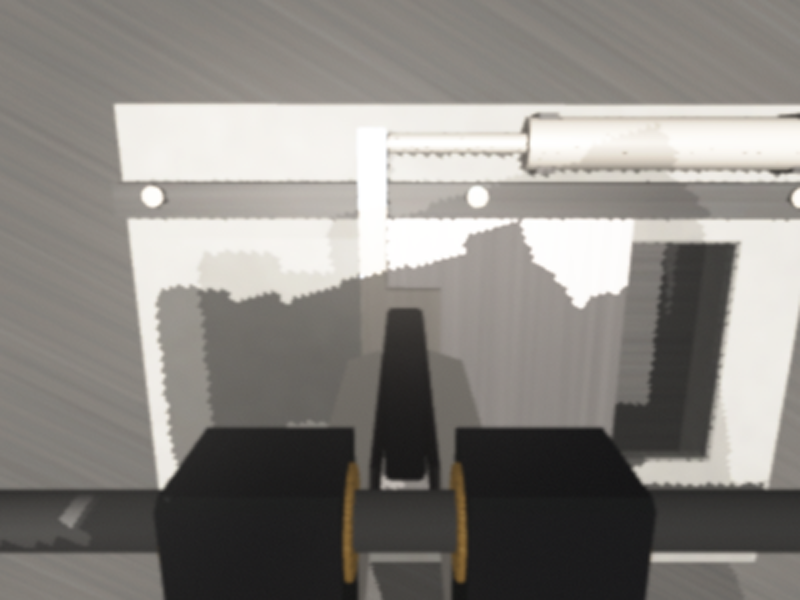

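View pics/t3.png

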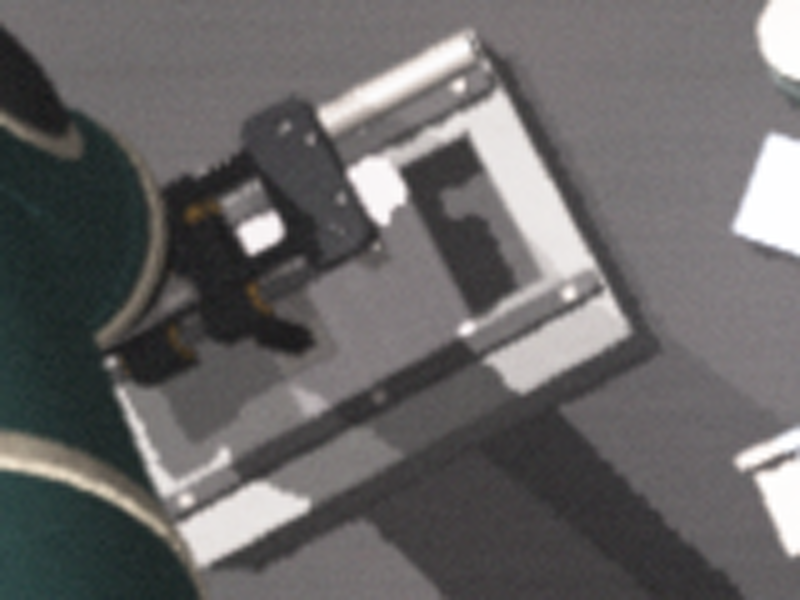

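The wrist view shows the plate's trailing edge at (630,279) and the hole's edge at 736, about 42.6 mm of travel. I'll nudge it 2 mm, hold, and check the lever and bystanders once more.

```bash
python3 - <<'E'
from h import *
from rig import robot
robot.move_linear(T(GATE,[0,.027,.0945])[0],.02); robot.pause(2.5)
s=robot.get_state(); print(s['time'],s['force'],s['opening'],T([0,0,-GATE[2]],np.array(s['ee_pos'])-[*GATE[:2],0]))
im=robot.grab_frame("scene")[:,:,::-1]
cv2.imwrite("pics/s4.png",cv2.resize(im[130:330,170:470],(798,532),interpolation=cv2.INTER_CUBIC))
print(((proj(T(ISO,[[.0463,0,.128],[-.0463,0,.128]]),robot.camera_info("scene"))-[170,130])*2.66).round())
E
```

```text
17.3917 [ 5.20950466 -6.75008151  0.19345749] 0.011718588422925875 [[0.00012299 0.02538628 0.09448177]]
[[129. 272.]
 [159. 192.]]
```

View pics/s4.png

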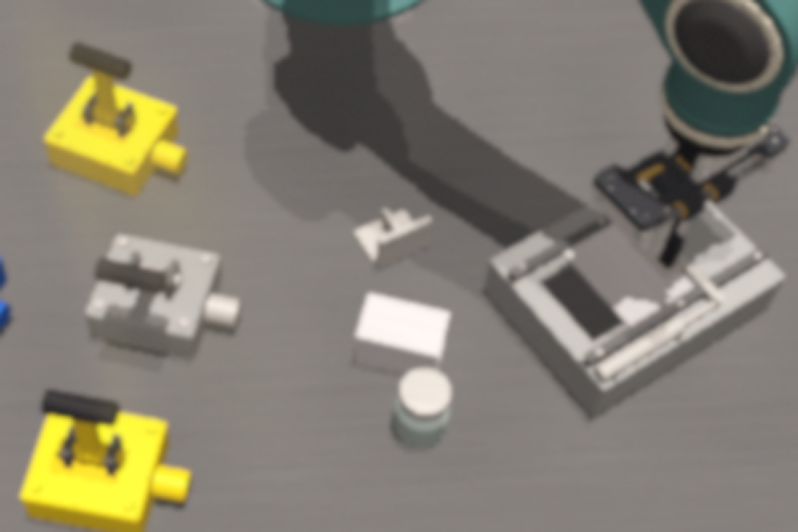

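The lever's bar is at (135,273), predicted (129,272) for on. The port is half uncovered at (580,300) with the tab gripped, and all three loose things are standing where they were.

```bash
python3 -c "
from rig import robot
robot.sign_off()"
```

```text
the job is handed in; nothing more can be done
```

The job is handed in: the isolator is on and the arm is holding the shutter at about half travel. `sign_off` reports no verdict, so this rests on my own checks.

I pushed the grey isolator's lever over with closed fingers while the shutter was still shut. Then I gripped the shutter's tab, slid it open and held it for 2.5 s.

**Last checks:**
- **Lever:** the bar sits at the predicted on position in the image, within about 6 pixels of an enlarged crop.
- **Shutter:** the wrist picture gave about 42.6 mm of travel before a final nudge of about 2 mm. That puts it at about 44 to 45 mm, inside the 37 to 53 mm band. I did not measure the edge again after the nudge.
- **Hold:** the tool force was steady at about 8.5 N, and the fingers stood 11.7 mm apart on the 12 mm tab.
- **Loose things:** all three are upright, clear of the port and look unmoved.
- **Time:** about 17.4 s of the 51 s allowed.

No check failed. The only difference was an arm sag of about 1.5 mm under the spring's pull.

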